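# Put three vessels back on their own stations

## Task

The last group left the three vessels on the wrong apparatus: shift them round so that the open steel beaker stands on the magnetic stirrer, the capped amber bottle on the lab jack and the lidded porcelain crucible on the balance, each upright in the middle of its plate or pan. Every station is taken, so park one vessel on the empty cork mat on the way and let go of it there. Keep the vessels upright, do not drop them or knock them together, and leave the steel bowl, the scoop and the wash bottle where they are.

Things in the scene. Friction and masses are not known exactly. Their poses are not given: they have to be found in the camera images.
- beaker: Open beaker of plain steel, round, 95 mm high, 49 mm outer diameter widening to 53 mm at the rim over the top 5 mm, wall 3 mm, about 0.14 kg. Stands on the balance at the start. Origin at the centre of its underside, z up along its axis.
- bottle: Closed amber glass bottle with a pale paper band, about 0.24 kg, 128 mm high: body 60 mm in diameter up to 75 mm, shoulder narrowing to a 28 mm neck at 94 mm, black cylindrical cap 34 mm in diameter from 100 to 128 mm. Stands on the stirrer at the start. The cap is fast and can be used to lift it. Origin at the centre of its underside, z up along its axis.
- crucible: Squat white porcelain crucible with its lid fixed on, about 0.20 kg, 78 mm high: body flaring from 48 mm to 68 mm in diameter, lid 74 mm in diameter from 45 to 52 mm, and in its middle a round knob 24 mm in diameter from 52 to 78 mm, fit to lift it by. Stands on the lab jack at the start. Origin at the centre of its underside, z up along its axis.
- balance: Laboratory balance: white case 170 x 130 mm, 50 mm high, with a dark display at its front and one round steel pan of 100 mm diameter, whose top is 60 mm above the bench. Case reaches 105 mm from the origin to the front, 65 mm to rear and sides. The pan does not sink. Fixed; yaw up to 0.35 rad. Origin on the bench, under the centre of the vessel's place; z up, -x to its front (roughly to the robot).
- stirrer: Magnetic stirrer (not running): grey case 155 x 115 mm, 50 mm high, with a black knob sticking out of its front and a white square ceramic plate of 104 x 104 mm, whose top is 60 mm above the bench. Case reaches 95 mm from the origin to the front (knob 14 mm more), 60 mm to rear and sides. Fixed; yaw up to 0.35 rad. Origin on the bench, under the centre of the vessel's place; z up, -x to its front (roughly to the robot).
- jack: Lab jack: square dark steel plate of 110 x 110 mm on crossed steel arms, with a black screw knob at the front, set and stiff; the plate's top is 75 mm above the bench. Fixed; yaw up to 0.35 rad. Origin on the bench, under the centre of the vessel's place; z up, -x to its front (roughly to the robot).
- mat: Round cork mat, 116 mm in diameter, 6 mm thick, fixed to the bench: the free spot, empty at the start. Origin at the centre of its underside.
- bowl: Bystander: loose steel bowl, 90 mm in diameter, 42 mm high, near the robot. Origin at the centre of its underside.
- scoop: Bystander: loose steel scoop like a spoon, 140 mm long, lying flat on the bench. Origin under its middle, x along it.
- washbottle: Bystander: loose white wash bottle, 58 mm in diameter, 135 mm high to the top of its grey cap, with a bent thin spout up to 163 mm. Origin at the centre of its underside.
Not all that is in view belongs to the job. Leave any purple or red look-alike of the beaker alone. What is shaped like the bottle but red is not meant.

How it is judged:
On the way:
1. one of the three vessels stands upright and released on the cork mat (within 40 mm of its middle) (((horizontal distance between beaker and mat below 0.04 m and z of beaker in the frame of mat between 0 and 0.012 m and angle between beaker's own z axis and vertical below 0.1 rad and linear speed of beaker below 0.02 m/s and contact force between beaker and the fingers below 0.1 N) or (horizontal distance between bottle and mat below 0.04 m and z of bottle in the frame of mat between 0 and 0.012 m and angle between bottle's own z axis and vertical below 0.1 rad and linear speed of bottle below 0.02 m/s and contact force between bottle and the fingers below 0.1 N) or (horizontal distance between crucible and mat below 0.04 m and z of crucible in the frame of mat between 0 and 0.012 m and angle between crucible's own z axis and vertical below 0.1 rad and linear speed of crucible below 0.02 m/s and contact force between crucible and the fingers below 0.1 N))), for 0.2 s.
At the end, for the whole second after the job is handed in: The beaker stands on the stirrer's plate, the bottle on the lab jack's plate and the crucible on the balance's pan, each within 15 mm of the middle, at the plate's height (within 6 mm), upright (within 0.1 rad), at rest and released (horizontal distance between beaker and stirrer below 0.015 m and z of beaker in the frame of stirrer between 0.054 and 0.066 m and angle between each of beaker, bottle, crucible's own z axis and vertical below 0.1 rad and linear speed of each of beaker, bottle, crucible below 0.02 m/s and contact force between each of beaker, bottle, crucible and the fingers below 0.1 N and horizontal distance between bottle and jack below 0.015 m and z of bottle in the frame of jack between 0.069 and 0.081 m and horizontal distance between crucible and balance below 0.015 m and z of crucible in the frame of balance between 0.054 and 0.066 m); the robot touches nothing.
It fails at once if a vessel is tipped more than about 35 degrees (angle between any of beaker, bottle, crucible's own z axis and vertical above 0.6 rad).
It fails at once if a vessel is let go and falls more than about 13 mm (reaches 0.5 m/s unheld) ((contact force between beaker and the fingers below 0.05 N and linear speed of beaker above 0.5 m/s) or (contact force between bottle and the fingers below 0.05 N and linear speed of bottle above 0.5 m/s) or (contact force between crucible and the fingers below 0.05 N and linear speed of crucible above 0.5 m/s)).
It fails at once if two of the vessels are knocked or set against each other (more than 2 N) (contact force between beaker and bottle above 2 N or contact force between any of beaker, bottle and crucible above 2 N).
It fails at once if the bowl, the scoop or the wash bottle is pushed more than 30 mm from its place (distance of any of bowl, scoop, washbottle from where it was at the start of the episode above 0.03 m).
It also fails if it takes over 128 s, if anything falls off the work surface, if the arm or the gripper's body presses on something with over 40 N, if the wrist force passes 120 N, or if a joint passes its speed limit or range.

## Robot

A 6-joint arm with a two-finger parallel gripper is mounted at the origin on the work surface. World frame = base frame: x ahead of the robot, y to its left, z up, the work surface at z = 0. Lengths are in m, angles in rad, forces in N, time in s.
With the tool pointing down it reaches from about 0.3 to 0.875 m from the base axis. Payload 6.4 kg.
Tool frame: the origin (TCP) lies at the very end of the fingers, on their centre line; the grasp point (between the pads) lies 19 mm behind it; z points along the fingers, y is the line along which they close (so a half turn about z gives the same grasp; the last joint's range is limited). The gripper opens to 88 mm and grips with 3 to 60 N. Pads are 18 mm wide; open, the fingers measure 123 mm over their backs; the gripper's body (75 mm by 187 mm) begins 45 mm behind the grasp point.
Start: joints at [0.922, 0.181, 1.607, -0, 1.354, -0.206], TCP at [0.246, 0.52, 0.239] pointing down, gripper open.
Joint ranges: [-2.99, 2.99], [-0.89, 2.07], [0.3, 2.58], [-1.14, 4.28], [0, 2.63], [-3.12, 3.12]. Speed limits (rad/s): [2.57, 2.57, 3.01, 3.14, 3.14, 3.14].

## Interface

Orientations are given as a 3x3 rotation matrix whose columns are the frame's x, y, z axes.
In Python, from station import env, cams gives the robot as it stands.
- The arm moves only by the shell command python3 -m crank 'ROWS' [FORCE]. ROWS is text: rows parted by semicolons, each of 5 numbers parted by spaces: the gripper command: -1 is shut, 1 is fully open, values between are in proportion, then the shift along the tool's x, y, z in units of 100 cm (1.0 is 100 cm), then the turn about the tool's z in units of 180 degrees (1.0 is 180 degrees). In form: jaw x y z spin; .... A call has 1 to 8 rows; each row is the pose to reach, as a shift and turn from the pose commanded when the call began, along the tool's axes at that moment, turning the shorter way round; what a row does not reach only later rows make up. A row lasts 1/12 s, in which the tool goes at most 41.7 mm and 7.16 degrees, less where a joint would pass 70% of its speed; a pose out of reach is approached as far as the arm can. A call with a number of a shift or a turn outside -1 to 1 is refused whole. A call with a gripper value outside its range is refused whole. The fingers move at their own pace and stop on an object; FORCE is the grip in N (left out, the last holds). Time passes only in rows, so rows that repeat a pose let the fingers close. It gives the time, the measured TCP pose, the force, the opening and the grip force at its end, in the units of the state.
- env.sense(): the state, without advancing time (a new reading comes with each control period).
- cams.read_camera(name): name is "scene" or "top"; returns a dict with "img" (480x640x3 uint8, red, green, blue), "mtx" (3x3 intrinsics, pixels), "R" (3x3) and "t" (3): a world point X has camera coordinates R X + t. Camera axes: x right, y down, z forward; pixel columns grow to the right and rows downward; lengths in m; the calibration is good to about 2 mm. A picture is of the moment at which its call begins. There is no depth.
- env.sign_off(): hands the job in; it is judged then, once.
The state is a dict: "clock": time; "joint_pos": joint angles; "dq": joint speeds; "effort": joint torques, N m; "position": TCP position; "eef_rot": TCP orientation; "ft_force": force on the tool from outside, world axes, zero at the start; "moment": the same for the moment, N m; "grip_width": opening from 0.0 (shut) to 1.0 (fully open); "grip_force": force on a finger pad.
Only numpy, scipy, OpenCV 4.12 (cv2) and the standard library are available. Lean on these libraries where they do the work, as an engineer would, in place of code of your own. Each camera call takes 0.05 s, during which the arm holds its last target. There are 200 camera calls.

## Working session

There is one attempt and no reset: what is moved stays moved. The work goes in short steps, Python scripts to look and compute and a shell command to move; the robot and the scene stay as the last step left them, time stands still between calls to the robot, and variables do not carry over. Pictures are saved under pics/ and viewed, at most 14 in all, crops included, and the job is handed in when it is done.

```bash
mkdir -p pics; ls; python3 - <<'E'
from station import env,cams
import cv2,numpy as np
s=env.sense();print(s['clock'],s['position'],s['eef_rot'],s['grip_width'])
for n in('scene','top'):
    c=cams.read_camera(n);cv2.imwrite(f'pics/{n}0.png',c['img'][:,:,::-1]);print(n,c['mtx'],c['R'],c['t'],-c['R'].T@c['t'])
E
```

```text
pics
0.0 [0.24603498 0.51912784 0.23784645] [[-9.03568514e-01  4.28442461e-01 -9.98587605e-04]
 [ 4.28443500e-01  9.03567578e-01 -1.34173957e-03]
 [ 3.27433182e-04 -1.64019199e-03 -9.99998601e-01]] 0.9979721286326755
scene [[475.29274179   0.         314.78976204]
 [  0.         475.29274179 233.30160661]
 [  0.           0.           1.        ]] [[ 0.50428383  0.8633645   0.01730769]
 [ 0.52501709 -0.29062187 -0.79993499]
 [-0.68560548  0.41248111 -0.59983703]] [-0.30061079 -0.23993735  1.35052905] [ 1.20349449 -0.36726207  0.62336593]
top [[435.19885158   0.         321.90530453]
 [  0.         435.19885158 236.91901568]
 [  0.           0.           1.        ]] [[ 0.02652062 -0.9992541   0.02806963]
 [-0.98745571 -0.03055902 -0.15491084]
 [ 0.15565307 -0.02360918 -0.98752961]] [-0.03026433  0.59298566  0.87789321] [0.44970293 0.00860565 0.95965495]
```

View pics/scene0.png

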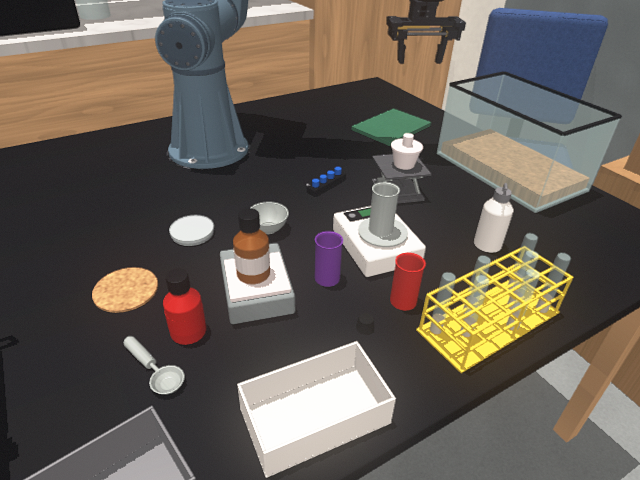

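View pics/top0.png

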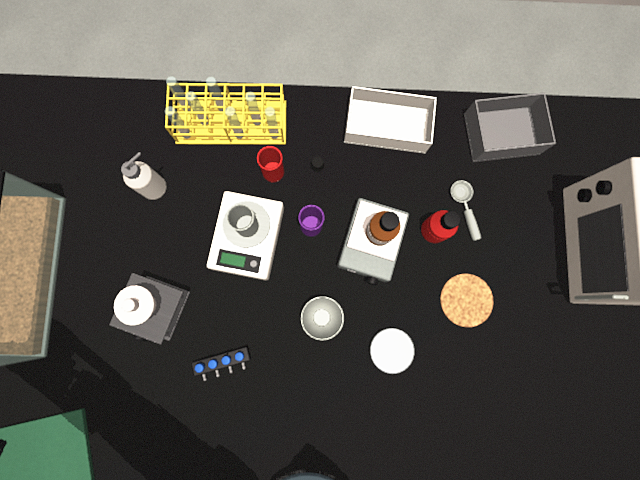

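The scene picture shows the steel beaker on the balance (384,212), the amber bottle on the stirrer (252,250), the crucible on the jack (406,153) and the mat at (125,289). In the top picture they are at (243,220), (385,225), (133,304) and (467,300).

Candidates in the top picture:
- **Beakers:** steel (243,220), purple (311,220), red (270,163). The steel one on the balance fits.
- **Bottles:** amber with a paper band on the stirrer (385,225), red (440,226). The amber one fits.

I'll check them in one enlarged crop.

```bash
cat > h.py <<'E'
import cv2,numpy as np
from station import env,cams
def ray(c,px,z):
    d=c['R'].T@np.linalg.inv(c['mtx'])@np.array([px[0],px[1],1.]);o=-c['R'].T@c['t']
    return (o+d*(z-o[2])/d[2])
def proj(c,X):
    p=c['mtx']@(c['R']@np.array(X,float)+c['t']);return p[:2]/p[2]
def blob(m,box):
    x0,y0,x1,y1=box;k=np.zeros(m.shape,np.uint8);k[y0:y1,x0:x1]=m[y0:y1,x0:x1]
    cs=cv2.findContours(k,cv2.RETR_EXTERNAL,cv2.CHAIN_APPROX_NONE)[0];return max(cs,key=cv2.contourArea)
E
python3 - <<'E'
from h import *
c=cams.read_camera('top');im=c['img'][:,:,::-1].copy();cv2.imwrite('pics/t.png',im)
hsv=cv2.cvtColor(im,cv2.COLOR_BGR2HSV)
m=blob(cv2.inRange(hsv,(5,60,80),(25,255,255)),(430,260,510,340));e=cv2.fitEllipse(m);print('mat',e,ray(c,e[0],.006))
tiles=[]
for x,y in((198,182),(330,182),(90,260),(420,250)):
    t=cv2.resize(im[y:y+100,x:x+130],None,fx=3,fy=3,interpolation=cv2.INTER_CUBIC)
    for k in range(0,130,10): cv2.line(t,(k*3,0),(k*3,6 if k%50 else 14),(0,255,255),1)
    for k in range(0,100,10): cv2.line(t,(0,k*3),(6,k*3),(0,255,255),1)
    tiles.append(t)
cv2.imwrite('pics/crop1.png',np.vstack([np.hstack(tiles[:2]),np.hstack(tiles[2:])]))
E
```

```text
mat ((466.4745788574219, 299.9745788574219), (51.60395812988281, 54.604515075683594), 144.10902404785156) [ 0.47008973 -0.33446841  0.006     ]
```

View pics/crop1.png

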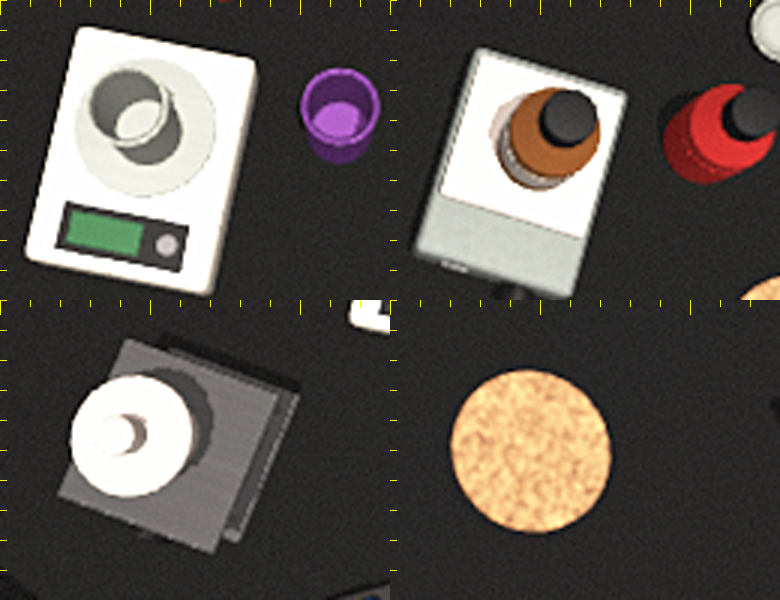

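```bash
python3 - <<'E'
from h import *
c=cams.read_camera('top');T=[(198,182),(330,182),(90,260)]
def p(i,x,y,z,n): q=ray(c,(T[i][0]+x/3,T[i][1]+y/3),z);print(n,q.round(4));return q
p(0,145,128,.06,'pan');print(np.linalg.norm(p(0,75,128,.06,'l')-p(0,215,128,.06,'r')))
p(0,130.5,109,.155,'rim')
Q=[p(1,a-390,b,.06,'pl') for a,b in((480,50),(625,96),(583,239),(441,193))];print(np.mean(Q,0),[np.linalg.norm(Q[i]-Q[i-1]) for i in range(4)])
p(1,179,118,.188,'cap')
Q=[p(2,a,b,.075,'jk') for a,b in((126,39),(279,95),(213,252),(58,195))];print(np.mean(Q,0),[np.linalg.norm(Q[i]-Q[i-1]) for i in range(4)])
p(2,131,136,.127,'lid');p(2,118,134,.153,'knob')
E
```

```text
pan [0.6126 0.1459 0.06  ]
l [0.611  0.1944 0.06  ]
r [0.6141 0.0972 0.06  ]
0.09719627635782384
rim [0.6071 0.1411 0.155 ]
pl [ 0.6764 -0.0918  0.06  ]
pl [ 0.6464 -0.1951  0.06  ]
pl [ 0.544  -0.1653  0.06  ]
pl [ 0.5732 -0.0659  0.06  ]
[ 0.60999801 -0.12948947  0.06      ] [np.float64(0.10636197336646365), np.float64(0.10754070419945995), np.float64(0.10668356180495564), np.float64(0.10360686380802216)]
cap [ 0.6037 -0.132   0.188 ]
jk [0.5041 0.3667 0.075 ]
jk [0.4697 0.2624 0.075 ]
jk [0.3668 0.2975 0.075 ]
jk [0.4007 0.4012 0.075 ]
[0.43531711 0.33196316 0.075     ] [np.float64(0.1089363133874977), np.float64(0.10980060717740535), np.float64(0.10874116803497762), np.float64(0.1091554266651295)]
lid [0.4407 0.3369 0.127 ]
knob [0.442  0.3346 0.153 ]
```

```bash
cat > go.py <<'E'
import sys
from h import *
s=env.sense();R=np.array(s['eef_rot']);p=np.array(s['position'])
print('t',round(s['clock'],2),'p',p.round(4),'w',round(s['grip_width'],3),'F',np.round(s['ft_force'],1))
a=sys.argv[1:]
for i in range(0,len(a),3):
    g=np.array(list(map(float,a[i:i+3])));print('shift',(R.T@(g-p)).round(4),'rows',round(np.linalg.norm(g-p)/.0417,1))
E
python3 go.py .40 .25 .29 .52 .03 .29 .604 -.132 .26
```

```text
t 0.2 p [0.2462 0.5193 0.2382] w 0.999 F [-0.9  0.3  1.1]
shift [-0.2544 -0.1775 -0.0517] rows 7.5
shift [-0.4571 -0.3248 -0.0516] rows 13.5
shift [-0.6024 -0.4352 -0.0215] rows 17.8
```

```bash
python3 -m crank '1 -0.254 -0.178 -0.052 0;1 -0.254 -0.178 -0.052 0;1 -0.254 -0.178 -0.052 0;1 -0.254 -0.178 -0.052 0;1 -0.254 -0.178 -0.052 0;1 -0.254 -0.178 -0.052 0;1 -0.254 -0.178 -0.052 0;1 -0.254 -0.178 -0.052 0' 25 | tail -8; python3 -m crank '1 -0.203 -0.147 0 0;1 -0.203 -0.147 0 0;1 -0.203 -0.147 0 0;1 -0.203 -0.147 0 0;1 -0.203 -0.147 0 0;1 -0.203 -0.147 0 0;1 -0.203 -0.147 0 0;1 -0.203 -0.147 0 0' |tail -8;  python3 go.py  .604 -.132 .26
```

```text
clock: 0.87
position: [0.4012, 0.2468, 0.2916]
eef_rot: [[-0.903, 0.43, 0.002], [0.43, 0.903, -0.001], [-0.002, 0.0, -1.0]]
ft_force: [1.0, -0.4, 0.2]
grip_width: 1.003
grip_force: 0.0
clock: 1.53
position: [0.5204, 0.0281, 0.2902]
eef_rot: [[-0.902, 0.432, -0.001], [0.432, 0.902, 0.0], [0.001, -0.0, -1.0]]
ft_force: [-0.4, 0.9, 0.8]
grip_width: 0.999
grip_force: 0.0
t 1.53 p [0.5204 0.0281 0.2902] w 0.999 F [-0.4  0.9  0.8]
shift [-0.1446 -0.1083  0.03  ] rows 4.4
```

```bash
python3 -m crank '1 -0.145 -0.108 0.06 0;1 -0.145 -0.108 0.06 0;1 -0.145 -0.108 0.06 0;1 -0.145 -0.108 0.06 0;1 -0.145 -0.108 0.06 0;1 -0.145 -0.108 0.06 0;1 -0.145 -0.108 0.06 0' |head -2; python3 go.py  .604 -.132 .153; python3 - <<'E'
from h import *
c=cams.read_camera('scene');im=c['img'][:,:,::-1].copy()
for X in((.604,-.132,.188),(.607,.141,.155),(.442,.335,.153)): q=proj(c,X);print(q);cv2.drawMarker(im,tuple(int(round(v)) for v in q),(0,255,0),0,5)
cv2.imwrite('pics/s1.png',cv2.resize(im[80:320,180:460],None,fx=2.5,fy=2.5,interpolation=cv2.INTER_CUBIC))
E
```

```text
clock: 2.12
position: [0.6043, -0.1287, 0.2296]
t 2.12 p [ 0.6043 -0.1287  0.2296] w 0.999 F [-0.2  0.4 -0.2]
shift [-0.0014 -0.0032  0.0766] rows 1.8
[248.83904248 211.76610859]
[383.42801572 187.7460861 ]
[407.84022119 134.39835773]
```

View pics/s1.png

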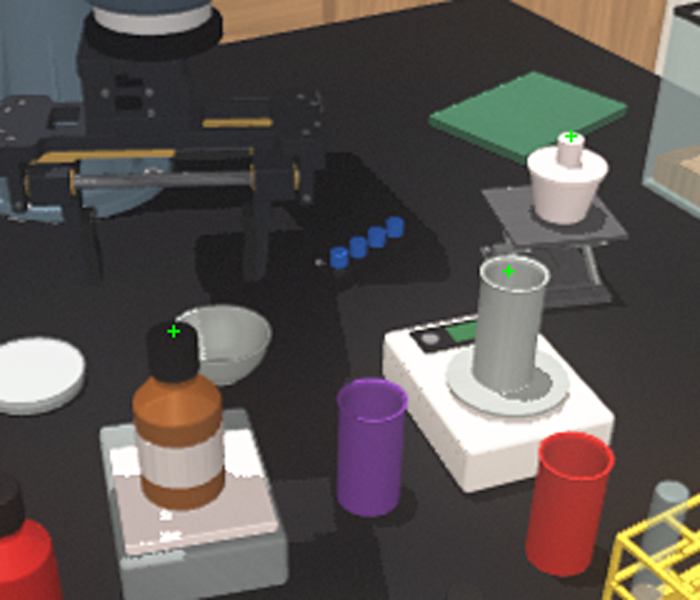

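The scene crop shows the steel beaker, amber bottle and crucible confirmed. My computed points (green) land on the cap (174,331), inside the beaker rim (508,271) and on the knob (571,137), and the gripper is centred over the cap. I'll descend and grip.

```bash
python3 -m crank '1 -0.001 -0.003 0.077 0;1 -0.001 -0.003 0.077 0;1 -0.001 -0.003 0.077 0;1 -0.001 -0.003 0.077 0;-1 -0.001 -0.003 0.077 0;-1 -0.001 -0.003 0.077 0;-1 -0.001 -0.003 0.077 0;-1 -0.001 -0.003 0.077 0' 30;  python3 -m crank '-1 0 0 0 0;-1 0 0 0 0;-1 0 0 0 0;-1 0 0 0 0;-1 0 0 0 0;-1 0 0 0 0'; python3 go.py  .604 -.132 .153
```

```text
clock: 2.83
position: [0.6055, -0.1329, 0.1559]
eef_rot: [[-0.904, 0.428, 0.003], [0.428, 0.904, -0.001], [-0.003, 0.0, -1.0]]
ft_force: [-0.4, -0.5, 0.3]
grip_width: 0.719
grip_force: 0.0
clock: 3.33
position: [0.6044, -0.1327, 0.1537]
eef_rot: [[-0.904, 0.429, -0.0], [0.429, 0.904, 0.0], [0.0, 0.0, -1.0]]
ft_force: [-0.5, 0.5, 1.0]
grip_width: 0.371
grip_force: 30.0
t 3.33 p [ 0.6044 -0.1327  0.1537] w 0.371 F [-0.5  0.5  1. ]
shift [0.0007 0.0005 0.0007] rows 0.0
```

```bash
python3 -m crank '-1 0 0 -0.015 0;-1 0 0 -0.035 0;-1 0 0 -0.06 0;-1 0 0 -0.09 0;-1 0 0 -0.12 0;-1 0 0 -0.135 0;-1 0 0 -0.137 0' 40 | head -6; python3 go.py .47 -.3345 .25 .47 -.3345 .101
```

```text
clock: 3.92
position: [0.6058, -0.1334, 0.2946]
eef_rot: [[-0.904, 0.428, 0.006], [0.428, 0.904, -0.002], [-0.006, 0.0, -1.0]]
ft_force: [1.2, 0.4, -2.4]
grip_width: 0.366
grip_force: 40.0
t 3.92 p [ 0.6058 -0.1334  0.2946] w 0.366 F [ 1.2  0.4 -2.4]
shift [ 0.0368 -0.2399  0.0443] rows 5.9
shift [ 0.0377 -0.24    0.1933] rows 7.4
```

```bash
python3 -m crank '-1 0.004 -0.02 0 0;-1 0.009 -0.055 0 0;-1 0.015 -0.095 0 0;-1 0.021 -0.135 0 0;-1 0.027 -0.175 0.01 0;-1 0.033 -0.21 0.025 0;-1 0.036 -0.232 0.04 0;-1 0.037 -0.24 0.044 0' | head -2; python3 -m crank '-1 0 0 0 0;-1 0 0 0 0'|head -2; python3 go.py .47 -.3345 .101
```

```text
clock: 4.58
position: [0.4643, -0.335, 0.2419]
clock: 4.75
position: [0.4679, -0.3331, 0.2456]
t 4.75 p [ 0.4679 -0.3331  0.2456] w 0.373 F [-0.4  0.5 -1.9]
shift [-0.0028 -0.0006  0.1446] rows 3.5
```

```bash
python3 -m crank '-1 0 0 0.015 0;-1 -0.002 0 0.04 0;-1 -0.002 0 0.07 0;-1 -0.002 0 0.1 0;-1 -0.002 0 0.12 0;-1 -0.002 0 0.13 0;-1 -0.002 0 0.135 0;-1 -0.002 0 0.135 0' | head -2; python3 -m crank '-1 0 0 0 0;-1 0 0 0 0;-1 0 0 0 0'|head -2; python3 go.py .47 -.3345 .100
```

```text
clock: 5.42
position: [0.4706, -0.3338, 0.1116]
clock: 5.67
position: [0.4708, -0.3354, 0.1134]
t 5.67 p [ 0.4708 -0.3354  0.1134] w 0.374 F [-0.7  0.1 -2.9]
shift [0.0012 0.0004 0.0134] rows 0.3
```

```bash
python3 -m crank '-1 0 0 0.004 0;-1 0 0 0.007 0;-1 0 0 0.01 0;-1 0 0 0.012 0;-1 0 0 0.013 0;-1 0 0 0.014 0;-1 0 0 0.014 0' | head -4; python3 -m crank '-1 0 0 0 0;-1 0 0 0 0'; python3 go.py .47 -.3345 .100
```

```text
clock: 6.25
position: [0.4709, -0.3354, 0.0999]
eef_rot: [[-0.904, 0.428, 0.002], [0.428, 0.904, -0.002], [-0.002, -0.001, -1.0]]
ft_force: [-2.2, 3.3, 9.8]
clock: 6.42
position: [0.4708, -0.3353, 0.0998]
eef_rot: [[-0.904, 0.428, 0.002], [0.428, 0.904, -0.002], [-0.002, -0.001, -1.0]]
ft_force: [-2.4, 3.9, 10.5]
grip_width: 0.371
grip_force: 40.0
t 6.42 p [ 0.4708 -0.3353  0.0998] w 0.371 F [-2.4  3.9 10.5]
shift [ 0.0011  0.0004 -0.0002] rows 0.0
```

Seated on the mat (10 N upward). Release and rise.

```bash
python3 -m crank '-0.1 0 0 0 0;0.2 0 0 0 0;0.6 0 0 0 0;1 0 0 0 0;1 0 0 0 0;1 0 0 0 0;1 0 0 0 0;1 0 0 0 0' | grep -E 'force|width'; python3 -m crank '1 0 0 -0.02 0;1 0 0 -0.06 0;1 0 0 -0.1 0;1 0 0 -0.14 0;1 0 0 -0.15 0;1 0 0 -0.15 0'|head -2; python3 go.py .58 -.08 .25 .607 .141 .22; python3 - <<'E'
from h import *
c=cams.read_camera('top');im=c['img'][:,:,::-1].copy()
cv2.imwrite('pics/t2.png',cv2.resize(im[170:350,80:520],None,fx=1.8,fy=1.8,interpolation=cv2.INTER_CUBIC))
E
```

```text
ft_force: [0.1, 0.7, 0.1]
grip_width: 0.952
grip_force: 0.0
clock: 7.58
position: [0.4716, -0.3363, 0.2524]
t 7.58 p [ 0.4716 -0.3363  0.2524] w 1.0 F [-0.1 -0.6 -0.3]
shift [0.0119 0.2781 0.0014] rows 6.7
shift [0.0824 0.4894 0.0302] rows 11.9
```

View pics/t2.png

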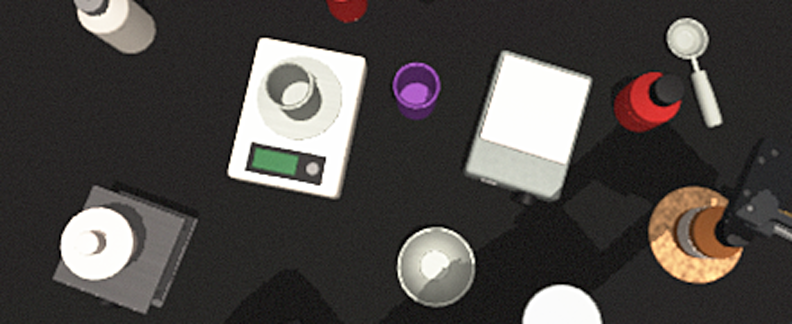

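The view shows the amber bottle upright and released on the mat (crop 700,235), with the stirrer plate clear (crop 535,105). I'll measure the plate and recheck the beaker's rim.

```bash
python3 - <<'E'
from h import *
c=cams.read_camera('top');g=c['img'].min(2)
m=blob((g>235).astype(np.uint8),(330,190,415,290));r=cv2.minAreaRect(m);b=cv2.boxPoints(r)
P=[ray(c,q,.06) for q in b];print('plate',np.mean(P,0).round(4),[np.linalg.norm(P[i]-P[i-1]).round(4) for i in range(4)])
s=cams.read_camera('scene');print('rim scene',ray(s,(386,190),.155))
im=s['img'];cv2.imwrite('pics/s2.png',cv2.resize(np.hstack([im[170:260,340:440],c['img'][185:275,195:295]])[:,:,::-1],None,fx=4,fy=4,interpolation=cv2.INTER_CUBIC))
E
```

```text
plate [ 0.6101 -0.1289  0.06  ] [np.float64(0.1032), np.float64(0.1029), np.float64(0.1051), np.float64(0.1027)]
rim scene [0.61586994 0.14035591 0.155     ]
```

View pics/s2.png

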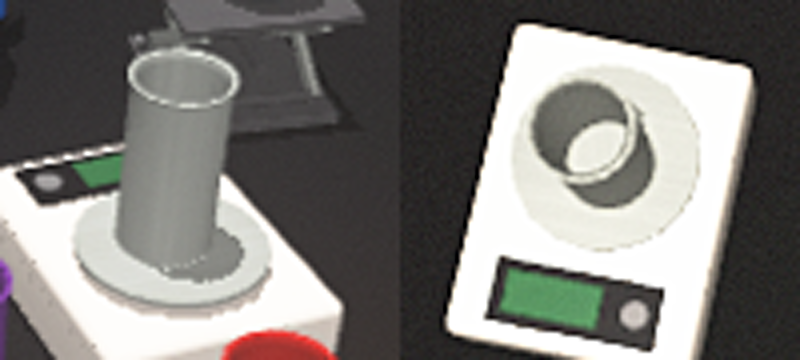

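The enlarged crop has the rim centre at scene pixel (386,189) and top pixel (241,217.5). The two views agree to within a few mm, so I'll take (0.611, 0.1415).

```bash
python3 -m crank '1 0.012 0.278 0 0;1 0.012 0.278 0 0;1 0.012 0.278 0 0;1 0.012 0.278 0 0;1 0.012 0.278 0 0;1 0.012 0.278 0 0;1 0.012 0.278 0 0;1 0.012 0.278 0 0' |head -2;python3 -m crank '1 0.069 0.213 0.03 0;1 0.069 0.213 0.03 0;1 0.069 0.213 0.03 0;1 0.069 0.213 0.03 0;1 0.069 0.213 0.03 0;1 0.069 0.213 0.03 0;1 0.069 0.213 0.03 0;1 0.069 0.213 0.03 0' |head -2; python3 go.py .611 .1415 .111
```

```text
clock: 8.4
position: [0.5781, -0.0728, 0.2446]
clock: 9.07
position: [0.6059, 0.1438, 0.2151]
t 9.07 p [0.6059 0.1438 0.2151] w 1.0 F [-0.2 -0.8  0.1]
shift [-0.006   0.0004  0.104 ] rows 2.5
```

```bash
python3 -m crank '1 -0.006 0 0 0;1 -0.006 0 0 0;1 -0.006 0 0.03 0;1 -0.006 0 0.06 0;1 -0.006 0 0.09 0;1 -0.006 0 0.104 0;1 -0.006 0 0.104 0;1 -0.006 0 0.104 0' 20 | grep -E 'posi|force';python3 -m crank '-1 0 0 0 0;-1 0 0 0 0;-1 0 0 0 0;-1 0 0 0 0;-1 0 0 0 0;-1 0 0 0 0;-1 0 0 0 0;-1 0 0 0 0'; python3 go.py .611 .1415 .111
```

```text
position: [0.6126, 0.1401, 0.1137]
ft_force: [0.1, -0.7, 0.3]
grip_force: 0.0
clock: 10.4
position: [0.613, 0.1415, 0.1142]
eef_rot: [[-0.904, 0.428, 0.001], [0.428, 0.904, 0.0], [-0.001, 0.001, -1.0]]
ft_force: [0.5, -0.1, 1.9]
grip_width: 0.562
grip_force: 19.9
t 10.4 p [0.613  0.1415 0.1142] w 0.562 F [ 0.5 -0.1  1.9]
shift [ 0.0018 -0.0008  0.0032] rows 0.1
```

```bash
python3 -m crank '-1 0 0 -0.01 0;-1 0 0 -0.03 0;-1 0 0 -0.06 0;-1 0 0 -0.09 0;-1 0 0 -0.115 0;-1 0 0 -0.125 0;-1 0 0 -0.13 0' 30| grep -E 'posi|force|wid'; python3 go.py .610 -.129 .244
```

```text
position: [0.6133, 0.1411, 0.2461]
ft_force: [0.4, -0.4, -1.7]
grip_width: 0.557
grip_force: 29.5
t 10.98 p [0.6133 0.1411 0.2461] w 0.557 F [ 0.4 -0.4 -1.7]
shift [-0.1127 -0.2455  0.0021] rows 6.5
```

```bash
python3 -m crank '-1 -0.009 -0.02 0 0;-1 -0.025 -0.055 0 0;-1 -0.043 -0.095 0 0;-1 -0.062 -0.135 0 0;-1 -0.08 -0.175 0 0;-1 -0.098 -0.213 0 0;-1 -0.109 -0.237 0 0;-1 -0.113 -0.246 0 0' | head -2; python3 -m crank '-1 0 0 0 0;-1 0 0 0 0'|head -2; python3 go.py .610 -.129 .126
```

```text
clock: 11.65
position: [0.6078, -0.1345, 0.2414]
clock: 11.82
position: [0.6085, -0.1291, 0.2421]
t 11.82 p [ 0.6085 -0.1291  0.2421] w 0.552 F [ 0.3  0.8 -0.8]
shift [-0.0017  0.0007  0.1161] rows 2.8
```

```bash
python3 -m crank '-1 0 0 0.015 0;-1 -0.002 0 0.04 0;-1 -0.002 0 0.07 0;-1 -0.002 0 0.095 0;-1 -0.002 0 0.11 0;-1 -0.002 0 0.115 0;-1 -0.002 0 0.116 0;-1 -0.002 0 0.116 0' | head -2; python3 go.py .610 -.129 .113
```

```text
clock: 12.48
position: [0.6114, -0.1291, 0.1281]
t 12.48 p [ 0.6114 -0.1291  0.1281] w 0.552 F [ 0.5 -0.4 -1.3]
shift [ 0.0013 -0.0006  0.0151] rows 0.4
```

```bash
python3 -m crank '-1 0 0 0.004 0;-1 0 0 0.008 0;-1 0 0 0.011 0;-1 0 0 0.013 0;-1 0 0 0.014 0;-1 0 0 0.015 0;-1 0 0 0.015 0;-1 0 0 0.015 0' | grep -E 'posi|force'
```

```text
position: [0.6119, -0.1308, 0.1142]
ft_force: [-1.8, 1.6, 5.1]
grip_force: 30.0
```

Seated at the expected height. Release, rise, and check.

```bash
python3 -m crank '0.25 0 0 0 0;0.4 0 0 0 0;0.7 0 0 0 0;1 0 0 0 0;1 0 0 0 0;1 0 0 0 0;1 0 0 0 0' | grep -E 'force|width'; python3 -m crank '1 0 0 -0.02 0;1 0 0 -0.06 0;1 0 0 -0.1 0;1 0 0 -0.14 0;1 0 0 -0.15 0;1 0 0 -0.15 0'|head -2; python3 go.py .50 .12 .25 .442 .336 .2; python3 - <<'E'
from h import *
c=cams.read_camera('scene');print([proj(c,X).round(1) for X in((.61,-.129,.155),(.442,.335,.153),(.44,.336,.127))])
cv2.imwrite('pics/s3.png',np.hstack([cv2.resize(c['img'][y:y+100,x:x+100,::-1],None,fx=4,fy=4,interpolation=cv2.INTER_CUBIC) for x,y in((210,210),(360,115))]))
E
```

```text
ft_force: [0.7, -0.7, 0.0]
grip_width: 0.998
grip_force: 0.0
clock: 14.23
position: [0.6132, -0.1312, 0.2678]
t 14.23 p [ 0.6132 -0.1312  0.2678] w 0.998 F [ 0.  -0.7 -0.1]
shift [0.2101 0.1785 0.016 ] rows 6.6
shift [0.3554 0.3488 0.0648] rows 12.0
[array([253.3, 229.6]), array([407.8, 134.4]), array([406.1, 144.3])]
```

View pics/s3.png

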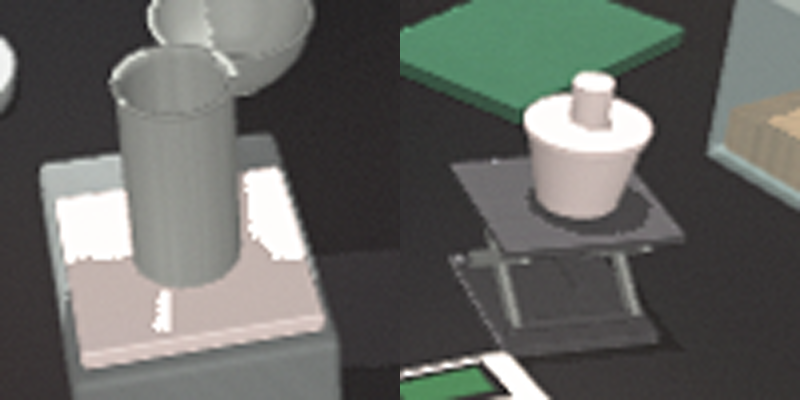

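The beaker stands centred on the stirrer: its rim centre is at scene (253.5,230) against (253.3,229.6) expected. The crucible knob is at (408.5,134.7) against (407.8,134.4) predicted. Next is the crucible.

```bash
python3 -m crank '1 0.21 0.178 0.01 0;1 0.21 0.178 0.01 0;1 0.21 0.178 0.01 0;1 0.21 0.178 0.01 0;1 0.21 0.178 0.01 0;1 0.21 0.178 0.01 0;1 0.21 0.178 0.01 0;1 0.21 0.178 0.01 0' |head -2;python3 -m crank '1 0.145 0.17 0.055 0;1 0.145 0.17 0.055 0;1 0.145 0.17 0.055 0;1 0.145 0.17 0.055 0;1 0.145 0.17 0.055 0;1 0.145 0.17 0.055 0;1 0.145 0.17 0.055 0;1 0.145 0.17 0.055 0' |head -2; python3 -m crank '1 0 0 0 0' | head -2; python3 go.py .443 .336 .1325
```

```text
clock: 14.95
position: [0.4937, 0.1244, 0.2495]
clock: 15.62
position: [0.4381, 0.3359, 0.195]
clock: 15.7
position: [0.4393, 0.335, 0.1963]
t 15.7 p [0.4393 0.335  0.1963] w 1.001 F [-0.1 -0.4 -0.1]
shift [-0.003   0.0027  0.0637] rows 1.5
```

```bash
python3 -m crank '1 -0.003 0.002 0.02 0;1 -0.003 0.002 0.04 0;1 -0.003 0.002 0.055 0;1 -0.003 0.002 0.062 0;1 -0.003 0.002 0.062 0;1 -0.003 0.002 0.062 0' | grep -E 'posi|force'; python3 go.py .443 .336 .1315
```

```text
position: [0.4436, 0.3358, 0.136]
ft_force: [0.1, 0.6, 0.2]
grip_force: 0.0
t 16.2 p [0.4436 0.3358 0.136 ] w 1.003 F [0.1 0.6 0.2]
shift [ 0.0006 -0.      0.0045] rows 0.1
```

```bash
python3 -m crank '1 0 0 0.004 0;1 0 0 0.004 0;-1 0 0 0.004 0;-1 0 0 0.004 0;-1 0 0 0.004 0;-1 0 0 0.004 0;-1 0 0 0.004 0;-1 0 0 0.004 0' 30 | grep -E 'posi|force'; python3 -m crank '-1 0 0 0 0;-1 0 0 0 0;-1 0 0 0 0;-1 0 0 0 0;-1 0 0 0 0' 40;python3 go.py
```

```text
position: [0.443, 0.3368, 0.1318]
ft_force: [0.5, -1.1, 0.5]
grip_force: 0.0
clock: 17.28
position: [0.4429, 0.3367, 0.1317]
eef_rot: [[-0.904, 0.428, -0.0], [0.428, 0.904, -0.0], [0.0, -0.0, -1.0]]
ft_force: [-0.2, -0.7, -0.1]
grip_width: 0.262
grip_force: 40.0
t 17.28 p [0.4429 0.3367 0.1317] w 0.262 F [-0.2 -0.7 -0.1]
```

```bash
python3 -m crank '-1 0 0 -0.005 0;-1 0 0 -0.015 0;-1 0 0 -0.035 0;-1 0 0 -0.055 0;-1 0 0 -0.07 0;-1 0 0 -0.08 0;-1 0 0 -0.08 0' | grep -E 'posi|force|wid'; python3 - <<'E'
from h import *
c=cams.read_camera('top');im=c['img'][182:282,198:298,::-1]
cv2.imwrite('pics/pan.png',cv2.resize(im,None,fx=5,fy=5,interpolation=cv2.INTER_CUBIC))
E
python3 go.py .6126 .1459 .208
```

```text
position: [0.4443, 0.3374, 0.2148]
ft_force: [0.8, -0.0, -2.5]
grip_width: 0.26
grip_force: 40.0
t 17.92 p [0.4436 0.337  0.2131] w 0.263 F [ 0.8  0.1 -2.3]
shift [-0.2346 -0.1002  0.0053] rows 6.1
```

View pics/pan.png

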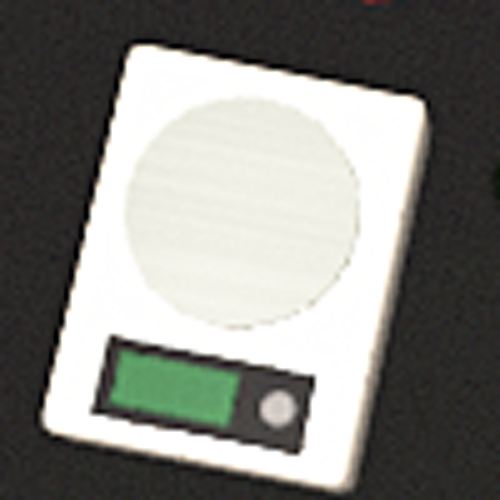

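The pan is empty, with its centre at crop (242,213), which is top pixel (246.4,224.6). That matches the earlier value.

```bash
python3 -m crank '-1 -0.02 -0.008 0 0;-1 -0.055 -0.023 0 0;-1 -0.09 -0.039 0 0;-1 -0.13 -0.056 0 0;-1 -0.17 -0.073 0 0;-1 -0.205 -0.088 0 0;-1 -0.227 -0.097 0 0;-1 -0.235 -0.1 0 0' | head -2; python3 -m crank '-1 0 0 0 0;-1 0 0 0 0'|head -2; python3 go.py .6126 .1459 .13
```

```text
clock: 18.58
position: [0.614, 0.1418, 0.2099]
clock: 18.75
position: [0.6114, 0.146, 0.2103]
t 18.75 p [0.6114 0.146  0.2103] w 0.26 F [ 0.   0.6 -2.3]
shift [-0.0013  0.0005  0.0803] rows 1.9
```

```bash
python3 -m crank '-1 0 0 0.01 0;-1 -0.001 0 0.03 0;-1 -0.001 0 0.05 0;-1 -0.001 0 0.07 0;-1 -0.001 0 0.077 0;-1 -0.001 0 0.08 0;-1 -0.001 0 0.08 0;-1 -0.001 0 0.08 0' | head -2; python3 go.py .6126 .1459 .1155
```

```text
clock: 19.42
position: [0.6137, 0.1459, 0.1327]
t 19.42 p [0.6137 0.1459 0.1327] w 0.264 F [ 0.  -0.1 -2.4]
shift [ 0.0011 -0.0005  0.0172] rows 0.4
```

```bash
python3 -m crank '-1 0 0 0.004 0;-1 0 0 0.008 0;-1 0 0 0.011 0;-1 0 0 0.013 0;-1 0 0 0.015 0;-1 0 0 0.016 0;-1 0 0 0.017 0;-1 0 0 0.017 0' | grep -E 'posi|force'
```

```text
position: [0.614, 0.145, 0.1168]
ft_force: [-5.3, -1.2, 8.5]
grip_force: 40.0
```

```bash
python3 -m crank '-0.3 0 0 0 0;0 0 0 0 0;0.5 0 0 0 0;1 0 0 0 0;1 0 0 0 0;1 0 0 0 0;1 0 0 0 0;1 0 0 0 0' | grep -E 'force|width'; python3 -m crank '1 0 0 -0.02 0;1 0 0 -0.06 0;1 0 0 -0.1 0;1 0 0 -0.13 0;1 0 0 -0.13 0;1 0 0 -0.13 0'|head -2; python3 go.py .54 -.1 .25 .471 -.3355 .2
```

```text
ft_force: [-0.8, -0.8, 0.2]
grip_width: 0.843
grip_force: 0.0
clock: 21.25
position: [0.6147, 0.1453, 0.2475]
t 21.25 p [0.6147 0.1453 0.2475] w 0.999 F [ 0.2 -0.7 -1. ]
shift [-0.0376 -0.2537 -0.003 ] rows 6.1
shift [-0.0759 -0.4961  0.0466] rows 12.1
```

```bash
python3 -m crank '1 -0.038 -0.254 0 0;1 -0.038 -0.254 0 0;1 -0.038 -0.254 0 0;1 -0.038 -0.254 0 0;1 -0.038 -0.254 0 0;1 -0.038 -0.254 0 0;1 -0.038 -0.254 0 0;1 -0.038 -0.254 0 0' |head -2;python3 -m crank '1 -0.038 -0.242 0.047 0;1 -0.038 -0.242 0.047 0;1 -0.038 -0.242 0.047 0;1 -0.038 -0.242 0.047 0;1 -0.038 -0.242 0.047 0;1 -0.038 -0.242 0.047 0;1 -0.038 -0.242 0.047 0;1 -0.038 -0.242 0.047 0' |head -2; python3 -m crank '1 0 0 0 0' | head -2; python3 go.py .471 -.3355 .0998;  python3 - <<'E'
from h import *
c=cams.read_camera('scene');print(proj(c,(.471,-.3355,.134)),proj(c,(.6126,.1459,.138)))
cv2.imwrite('pics/s4.png',np.hstack([cv2.resize(c['img'][y:y+100,x:x+100,::-1],None,fx=4,fy=4,interpolation=cv2.INTER_CUBIC) for x,y in((80,200),(330,165))]))
E
```

```text
clock: 21.92
position: [0.5373, -0.1027, 0.2429]
clock: 22.58
position: [0.4691, -0.3353, 0.1957]
clock: 22.67
position: [0.47, -0.3338, 0.1967]
t 22.67 p [ 0.47   -0.3338  0.1967] w 0.998 F [-0.  0.  0.]
shift [-0.0018 -0.0013  0.0969] rows 2.3
[108.86840966 231.92542759] [386.33349724 196.07902723]
```

View pics/s4.png

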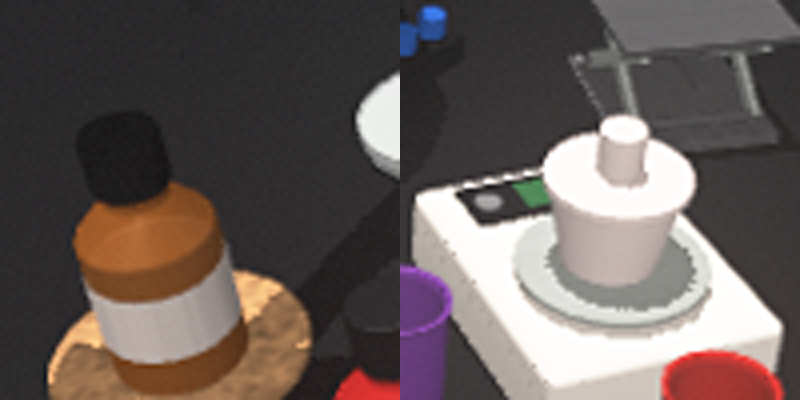

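The bottle cap is at scene (110,232) against (108.9,231.9) expected. The crucible knob on the pan is at (386,196.8) against (386.3,196.1). Now I'll pick up the bottle.

```bash
python3 -m crank '1 -0.001 -0.001 0.03 0;1 -0.001 -0.001 0.06 0;1 -0.001 -0.001 0.09 0;1 -0.001 -0.001 0.096 0;1 -0.001 -0.001 0.096 0;1 -0.001 -0.001 0.096 0' 30| grep -E 'posi|force'; python3 -m crank '-1 0 0 0 0;-1 0 0 0 0;-1 0 0 0 0;-1 0 0 0 0;-1 0 0 0 0;-1 0 0 0 0;-1 0 0 0 0;-1 0 0 0 0' 40;python3 go.py
```

```text
position: [0.471, -0.3361, 0.1028]
ft_force: [0.7, -0.1, 0.3]
grip_force: 0.0
clock: 23.88
position: [0.4699, -0.3369, 0.1017]
eef_rot: [[-0.903, 0.429, 0.0], [0.429, 0.903, 0.0], [0.0, 0.0, -1.0]]
ft_force: [1.2, 0.7, 1.2]
grip_width: 0.419
grip_force: 0.5
t 23.88 p [ 0.4699 -0.3369  0.1017] w 0.419 F [1.2 0.7 1.2]
```

```bash
python3 -m crank '-1 0 0 0 0;-1 0 0 0 0;-1 0 0 0 0;-1 0 0 0 0;-1 0 0 0 0' 40|grep -E 'posi|force|wid';python3 -m crank '-1 0 0 -0.01 0;-1 0 0 -0.03 0;-1 0 0 -0.06 0;-1 0 0 -0.1 0;-1 0 0 -0.14 0;-1 0 0 -0.175 0;-1 0 0 -0.19 0;-1 0 0 -0.195 0' |grep -E 'posi|force|wid'; python3 go.py .45 -.05 .295 .435 .2 .295 .435 .332 .295
```

```text
position: [0.47, -0.3367, 0.1017]
ft_force: [0.5, 1.0, 0.7]
grip_width: 0.375
grip_force: 40.0
position: [0.4709, -0.3381, 0.3015]
ft_force: [1.6, -0.4, -3.4]
grip_width: 0.368
grip_force: 40.0
t 24.97 p [ 0.4709 -0.3381  0.3015] w 0.368 F [ 1.6 -0.4 -3.4]
shift [0.1423 0.2514 0.0048] rows 6.9
shift [0.263  0.4708 0.0034] rows 12.9
shift [0.3196 0.5901 0.0027] rows 16.1
```

```bash
python3 -m crank '-1 0.01 0.017 0 0;-1 0.025 0.045 0 0;-1 0.042 0.075 0 0;-1 0.06 0.107 0 0;-1 0.08 0.14 0 0;-1 0.1 0.175 0 0;-1 0.12 0.21 0 0;-1 0.14 0.247 0 0' |head -2;python3 -m crank '-1 0.017 0.033 0 0;-1 0.034 0.066 0 0;-1 0.051 0.1 0 0;-1 0.068 0.133 0 0;-1 0.085 0.166 0 0;-1 0.1 0.195 0 0;-1 0.112 0.215 0 0;-1 0.118 0.225 0 0' |head -2; python3 -m crank '-1 0 0 0 0;-1 0 0 0 0' | head -2; python3 go.py .435 .332 .295
```

```text
clock: 25.63
position: [0.4477, -0.0523, 0.2951]
clock: 26.3
position: [0.4375, 0.2022, 0.2951]
clock: 26.47
position: [0.4386, 0.1994, 0.2957]
t 26.47 p [0.4386 0.1994 0.2957] w 0.365 F [ 0.4  0.5 -3.1]
shift [0.0599 0.1184 0.0005] rows 3.2
```

```bash
python3 -m crank '-1 0.007 0.013 0 0;-1 0.018 0.035 0 0;-1 0.031 0.062 0 0;-1 0.044 0.088 0 0;-1 0.054 0.107 0 0;-1 0.059 0.117 0 0;-1 0.06 0.118 0 0;-1 0.06 0.118 0 0' |head -2;python3 go.py .435 .332 .186
```

```text
clock: 27.13
position: [0.4357, 0.3309, 0.2963]
t 27.13 p [0.4357 0.3309 0.2963] w 0.373 F [ 0.4 -0.6 -2.8]
shift [0.0011 0.0008 0.1103] rows 2.6
```

```bash
python3 -m crank '-1 0 0 0.01 0;-1 0 0 0.035 0;-1 0 0 0.065 0;-1 0 0 0.09 0;-1 0 0 0.105 0;-1 0 0 0.11 0;-1 0 0 0.11 0;-1 0 0 0.11 0' | head -2; python3 go.py .435 .332 .1695
```

```text
clock: 27.8
position: [0.4361, 0.3315, 0.1873]
t 27.8 p [0.4361 0.3315 0.1873] w 0.372 F [ 0.2 -0.4 -3.2]
shift [ 0.0012 -0.      0.0178] rows 0.4
```

```bash
python3 -m crank '-1 0 0 0.004 0;-1 0 0 0.008 0;-1 0 0 0.011 0;-1 0 0 0.013 0;-1 0 0 0.015 0;-1 0 0 0.016 0;-1 0 0 0.0175 0;-1 0 0 0.0175 0' | grep -E 'posi|force'
```

```text
position: [0.4361, 0.3324, 0.1705]
ft_force: [-1.0, -0.4, 3.8]
grip_force: 39.9
```

```bash
python3 -m crank '-0.1 0 0 0 0;0.2 0 0 0 0;0.6 0 0 0 0;1 0 0 0 0;1 0 0 0 0;1 0 0 0 0;1 0 0 0 0;1 0 0 0 0' | grep -E 'force|width'; python3 -m crank '1 0 0 -0.02 0;1 0 0 -0.06 0;1 0 0 -0.1 0;1 0 0 -0.14 0;1 0 0 -0.14 0;1 0 0 -0.14 0'|head -2; python3 -m crank '1 0.2 0 0 0;1 0.2 0 0 0;1 0.2 0 0 0;1 0.2 0 0 0;1 0.2 0 0 0;1 0.2 0 0 0'|head -2; python3 - <<'E'
from h import *
c=cams.read_camera('top');cv2.imwrite('pics/f1.png',cv2.resize(c['img'][150:370,80:520,::-1],None,fx=1.8,fy=1.8,interpolation=cv2.INTER_CUBIC))
s=cams.read_camera('scene');cv2.imwrite('pics/f2.png',cv2.resize(s['img'][90:330,80:480,::-1],None,fx=2,fy=2,interpolation=cv2.INTER_CUBIC))
print(proj(s,(.4353,.332,.203)),proj(c,(.4353,.332,.203)))
E
```

```text
ft_force: [0.7, -0.3, 0.5]
grip_width: 0.952
grip_force: 0.0
clock: 29.63
position: [0.4368, 0.3328, 0.3124]
clock: 30.13
position: [0.2492, 0.419, 0.3073]
[407.88974372 112.93967627] [118.41051162 308.66321477]
```

View pics/f1.png

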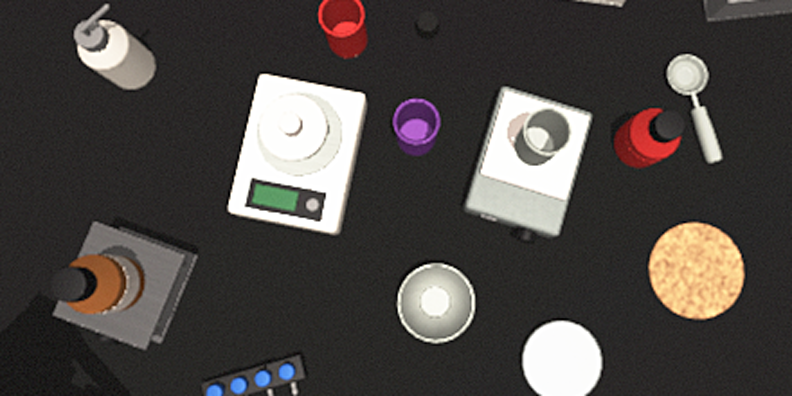

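View pics/f2.png

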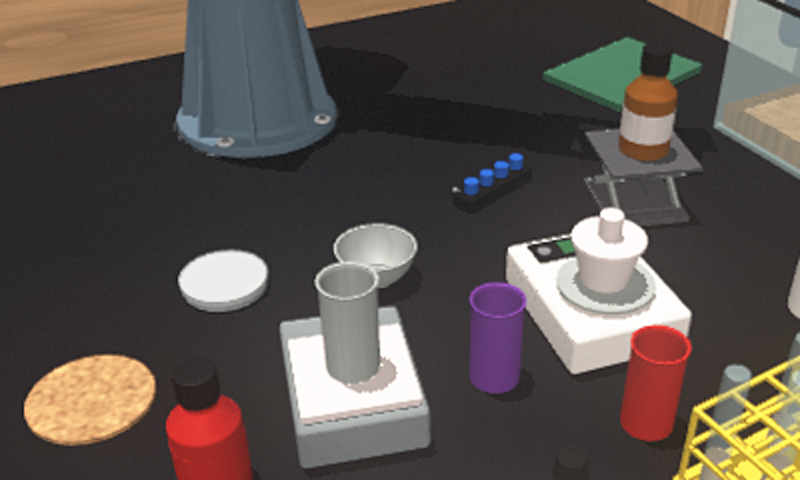

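All three vessels stand upright and centred. The bottle cap is at scene (408.5,113.5) against (407.9,112.9) for the plate centre, and the bystanders haven't moved.

```bash
python3 -c "
from station import env
print(env.sign_off())"
```

```text
the job is handed in; nothing more can be done
None
```

The job is handed in at about 30 s on the robot's clock, after the bottle was parked and released on the cork mat: the beaker now stands on the stirrer, the bottle on the lab jack and the crucible on the balance, all upright, centred and released in the last camera views, though the hand-in returned no verdict.

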